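# Turn a sweet bin's sloping false bottom the right way round

## Task

The white sloping false bottom in the clear sweet bin in the middle of the counter was put in back to front, with its high end at the bin's low blue-edged front. Lift it clear out of the bin, turn it half round so that it slopes down towards the blue-edged front, and ease it back in without forcing it, pressing it past the two spring catches until it sits fully home on the bin's floor. Let go of it, and leave the other things on the counter as they are.

Things in the scene. Friction and masses are not known exactly. Their poses are not given: they have to be found in the camera images.
- sweet_bin: Clear open bin fixed mid-counter. Origin: centre of underside; z up, +x to its low front (blue edge, blank ticket). Outside 180 (x) x 150 (y) mm; walls, floor 5: cavity 170 x 140, floor at z 5. Front wall 45 high, back 95; sides slope straight from 45 to 95. A blue catch housing juts 10 mm out of each side at x 0. Brittle: over 120 N between false bottom and bin is forcing it.
- catch_nose (a point): Tip of the +y one of two spring catches, at (0, 65.5, 17) mm in the bin's frame; its twin is at y -65.5. Each: a slippery white nose, radius 6, 30 long (x), 4.5 proud of the wall, sprung sideways. They stop a lowered false bottom about 17 mm above home; some 3 to 6 N beyond its weight snaps it past, then it drops home, loose under them. Lifting out takes some 8 N plus its weight.
- false_bottom: White plastic wedge, loose, about 0.35 kg. Origin: centre of its flat underside; z up, +x to its LOW end (pink stripe). Flange 167 (x) x 137 (y) x 6 mm: 1.5 mm play all round in the bin. On it a wedge 155 x 125 sloping from 60 high (-x end) to 16 (+x end). Home: underside on the bin's floor, origin 5 mm over the bin's; right way round: +x along the bin's +x. Starts home, wrong way round.
- grip_bar (a point): Middle of the top of the false bottom's upright pink grip bar, at (0, 0, 42) mm in its frame, same axes. Bar 14 thick (y), 48 long (x -24 to 24). On each side of it a finger well, y 7 to 43 and -43 to -7, x -24 to 24, open above, bottom at z 6: the fingers go down into the wells and close on the bar along y. The centre of mass lies below the bar, up to 8 mm towards -x.
- low_edge (a point): Middle of the top of the false bottom's low end, at (77.5, 0, 16) mm in its frame.
- front_lip (a point): Middle of the top of the bin's low front wall, at (87.5, 0, 45) mm in the bin's frame.
- scoop: Bystander: blue sweet scoop lying beside the bin, about 165 x 55 x 28 mm; origin under the back of its blade.
- mint_tin: Bystander: round green tin with a brass lid, 75 across, 48 high mm; origin: centre of its underside.
- gift_box: Bystander: pink gift box with a pale ribbon, 95 x 70 x 40 mm; origin: centre of its underside.
- fudge_box: Bystander: brown carton with a pale ribbon, 70 x 70 x 60 mm; origin: centre of its underside.
- sweet_jar: Bystander: clear jar of sweets with a red lid, 92 across, 140 high mm; origin: centre of its underside.
- mix_cup: Bystander: white open cup, 84 across, 85 high mm; origin: centre of its underside.
- tongs: Bystander: steel tongs lying flat, 160 long, 16 high mm; origin: middle, on the counter.
Things that resemble listed ones, but are neither listed nor needed, are in the scene too. Leave any purple look-alike of the false_bottom alone.

How it is judged:
On the way:
1. the false bottom is lifted clear: its underside is above the bin's low front lip (z of false_bottom in the frame of sweet_bin above 0.05 m), for 0.1 s.
At the end, for the whole second after the job is handed in: The false bottom sits in the bin with its low end at the blue-edged front (low end more than 70 mm forward of the bin's centre, within 0.04 rad of square, within 5 mm of centre), fully home (underside within 3 mm of the floor, level within 0.03 rad), at rest and released (z of false_bottom in the frame of sweet_bin between 0.002 and 0.008 m and horizontal distance between false_bottom and sweet_bin below 0.005 m and x of low_edge in the frame of sweet_bin above 0.07 m and angle between the x axis of false_bottom and the x axis of sweet_bin, either way round below 0.04 rad and angle between false_bottom's own z axis and vertical below 0.03 rad and linear speed of false_bottom below 0.01 m/s and contact force between the fingers and false_bottom below 0.1 N); the robot touches nothing.
It fails at once if the false bottom is forced or dropped: more than 120 N between it and the bin (contact force between false_bottom and sweet_bin above 120 N).
It fails at once if a bystander is shifted by more than 25 mm or knocked over (distance of any of scoop, mint_tin, gift_box, fudge_box, sweet_jar, mix_cup, tongs from where it was at the start of the episode above 0.025 m or angle between any of scoop, mint_tin, gift_box, fudge_box, sweet_jar, mix_cup, tongs's own z axis and vertical above 0.3 rad).
It also fails if it takes over 43 s, if anything falls off the work surface, if the arm or the gripper's body presses on something with over 40 N, if the wrist force passes 120 N, or if a joint passes its speed limit or range.

## Robot

A 6-joint arm with a two-finger parallel gripper is mounted at the origin on the work surface. World frame = base frame: x ahead of the robot, y to its left, z up, the work surface at z = 0. Lengths are in m, angles in rad, forces in N, time in s.
With the tool pointing down it reaches from about 0.375 to 0.925 m from the base axis. Payload 5.7 kg.
Tool frame: the origin (TCP) lies between the finger pads; the fingertips stand 25 mm ahead of it and the grasp point (between the pads) lies 6 mm ahead of it (ctrl.tip_extent is the distance from the TCP to the fingertips, in m); z points along the fingers, y is the line along which they close (so a half turn about z gives the same grasp; the last joint's range is limited). The gripper opens to 85 mm and grips with 20 to 120 N. Pads are 22 mm wide; open, the fingers measure 114 mm over their backs; the gripper's body (76 mm by 85 mm) begins 54 mm behind the grasp point. The pads swing forward as they close: fully open they stand 13 mm farther back than shut.
Start: joints at [-1.313, 0.359, 1.51, -0, 1.272, -0.115], TCP at [0.219, -0.559, 0.256] pointing down, gripper open.
Joint ranges: [-2.97, 2.97], [-1.01, 2.36], [0.21, 2.38], [-0.96, 4.11], [0.2, 2.71], [-2.98, 2.98]. Speed limits (rad/s): [2.39, 2.39, 3.14, 3.14, 3.14, 3.14].

## Interface

Orientations are given as a unit quaternion [w, x, y, z].
In Python, from workcell import ctrl, cams gives the robot as it stands.
- The arm moves only by the tool jog_arm, never from a script. Its argument "increments" is a list that holds one entry, the list of rows, each a list of 5 numbers: the opening, from 0 (shut) to 1 (fully open), then the shift along the tool's x, y, z in mm, then the turn about the tool's z in degrees. A call has 1 to 20 rows; each row shifts and turns the commanded pose from where the row before left it, along the tool's axes as they then stand; what a row does not reach is not made up. A row lasts 1/12 s, in which the tool goes at most 41.7 mm and 7.16 degrees, less where a joint would pass 70% of its speed; a pose out of reach is approached as far as the arm can. A call with a gripper value outside its range is refused whole. The fingers move at their own pace and stop on an object; "grip_force" is the grip in N (left out, the last holds). Time passes only in rows, so rows that do not move let the fingers close. It gives the time, the measured TCP pose, the force, the opening and the grip force at its end, in the units of the state.
- ctrl.read_state(): the state, without advancing time (a new reading comes with each control period).
- cams.grab_frame(name): name is "scene" or "top"; returns the picture (480x640x3 uint8, blue, green, red); there is no depth.
- cams.camera_params(name): a dict with "mtx" (3x3 intrinsics, pixels), "dist_coeffs" ([k1, k2, p1, p2, k3] as OpenCV has them; the pictures are not rectified), "pose" (4x4, takes a point from camera to world coordinates). Camera axes: x right, y up, looking along -z (the intrinsics and any distortion apply to the point x, -y, -z); pixel columns grow to the right and rows downward; lengths in m; the calibration is good to about 2 mm. A picture is of the moment at which its call begins. camera_params takes no time and is no camera call.
- ctrl.job_done(): hands the job in; it is judged then, once.
Trained networks look in the newest picture that a camera, given by its name, has taken for a name from the list of things; names that differ only in an ending like _2 or _b are one class to them, and where a whole thing is asked for, a point or a joint stands for the part that bears it (a point fixed in the world has none). Each returns a list of dicts, best first, with "confidence" (0 to 1); they miss things now and then, are a little off and sometimes report something else, mostly with a low value. They report only what shows in the picture. A call takes as long as a camera call. They do not tell look-alikes from the thing itself.
- cams.look_for(camera, query): "centre" ([column, row] in pixels, amid what is visible of it).
The state is a dict: "clock": time; "qpos": joint angles; "joint_vel": joint speeds; "effort": joint torques, N m; "eef_pos": TCP position; "tcp_rot": TCP orientation; "force": force on the tool from outside, world axes, zero at the start; "wrist_torque": the same for the moment, N m; "width": finger opening in m; "grasp_force": force on a finger pad.
Only numpy, scipy, OpenCV 4.12 (cv2) and the standard library are available. Lean on these libraries where they do the work, as an engineer would, in place of code of your own. Each camera call takes 0.05 s, during which the arm holds its last target. There are 200 camera calls.

## Working session

There is one attempt and no reset: what is moved stays moved. The work goes in short steps, Python scripts to look and compute and a tool call to move; the robot and the scene stay as the last step left them, time stands still between calls to the robot, and variables do not carry over. Pictures are saved under pics/ and viewed, at most 10 in all, crops included, and the job is handed in when it is done.

Besides the shell and the picture viewer there is one more tool, called after ">>>" by a JSON object that holds its "op" and its "data", one argument or row to a line. jog_arm: Moves the arm, as the interface text tells. Its arguments: {"type":"object","properties":{"increments":{"type":"array","items":{"type":"array","items":{"type":"array","items":{"type":"number"}}}},"grip_force":{"type":"number"}},"required":["increments"]}

```bash
mkdir -p pics
python3 - <<'E'
from workcell import ctrl,cams
import cv2
for n in("scene","top"):
    cv2.imwrite(f"pics/{n}0.png",cams.grab_frame(n))
    p=cams.camera_params(n);print(n,p)
    for q in("false_bottom","sweet_bin","grip_bar","low_edge","front_lip","catch_nose"):
        print(q,[(d["centre"],round(d["confidence"],2)) for d in cams.look_for(n,q)])
print(ctrl.read_state())
E
```

```text
scene {'mtx': array([[440.67564623,   0.        , 326.28354078],
       [  0.        , 440.67564623, 237.39736788],
       [  0.        ,   0.        ,   1.        ]]), 'dist_coeffs': array([-0.05350012,  0.        ,  0.        ,  0.        ,  0.        ]), 'pose': array([[ 0.88942579, -0.32730093,  0.31905465,  0.89022417],
       [ 0.45699982,  0.62373832, -0.63411487, -0.69509072],
       [ 0.00853978,  0.70980603,  0.70434542,  0.7983579 ],
       [ 0.        ,  0.        ,  0.        ,  1.        ]])}
false_bottom [([291.2, 174.0], 0.6)]
sweet_bin [([304.8, 259.2], 0.69)]
grip_bar [([294.3, 177.7], 0.8), ([329.9, 245.1], 0.66)]
low_edge [([292.4, 177.0], 0.67), ([331.4, 246.4], 0.56)]
front_lip [([305.2, 256.0], 0.65)]
catch_nose [([307.8, 257.3], 0.77), ([330.5, 248.1], 0.72)]
top {'mtx': array([[485.63672719,   0.        , 321.33722723],
       [  0.        , 485.63672719, 247.05628155],
       [  0.        ,   0.        ,   1.        ]]), 'dist_coeffs': array([-0.01336518,  0.        ,  0.        ,  0.        ,  0.        ]), 'pose': array([[ 0.01648021,  0.99875636, -0.04705
[... 546 characters left out ...]
0.6], 0.93)]
{'clock': 0.7, 'qpos': array([-1.31309277e+00,  3.58718774e-01,  1.51041382e+00, -6.29617963e-06,
        1.27250491e+00, -1.15102795e-01]), 'joint_vel': array([0.00021719, 0.00253468, 0.00171752, 0.00136209, 0.00081022,
       0.00062515]), 'effort': array([-1.61073505e-03, -5.27442455e+01, -2.79002631e+01, -2.53013341e-04,
        1.82021082e-03,  2.46103963e-05]), 'eef_pos': array([ 0.21851809, -0.55875339,  0.25630992]), 'tcp_rot': array([-2.21519692e-05,  9.82677002e-01,  1.85326495e-01, -4.59884017e-06]), 'force': array([ 0.2544227 , -0.14580071, -0.92858899]), 'wrist_torque': array([-0.00426738, -0.01313747, -0.03460433]), 'grasp_force': 0.0, 'width': 0.08582603254011013}
```

View pics/top0.png

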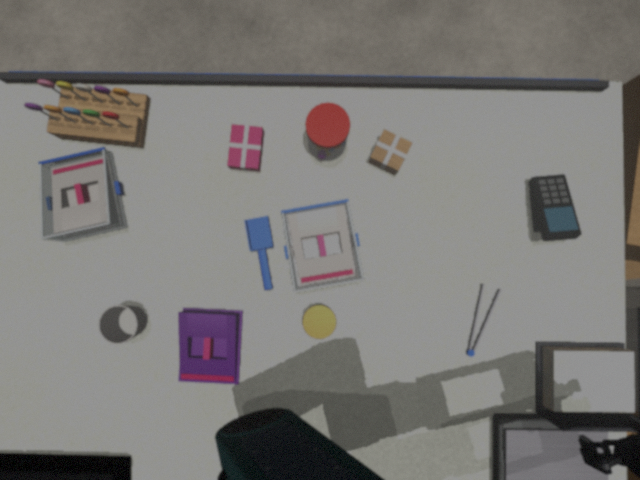

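View pics/scene0.png

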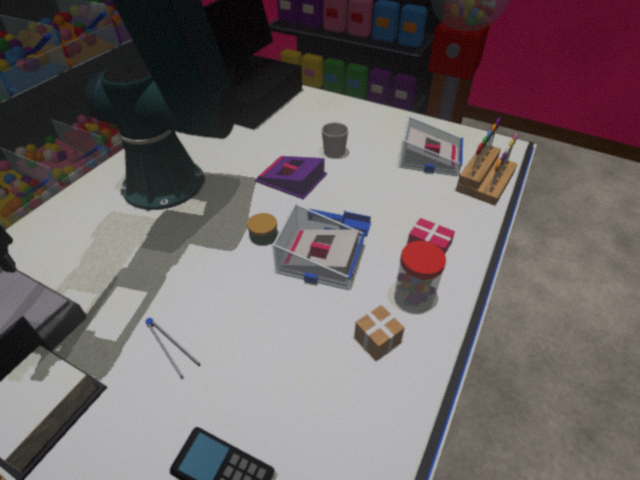

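The top picture has three candidates: the bin at (322,245), a second bin at (80,195) and a purple wedge at (210,345). The mid-counter bin at (322,245) fits: it is white, its blue edge is at the top (rows 202–211) and the pink low end is opposite at row ~274. I'll confirm it in an enlarged crop.

```bash
cat > h.py <<'E'
import numpy as np,cv2
from workcell import ctrl,cams
def ray(n,uv,z):
    p=cams.camera_params(n);u=cv2.undistortPoints(np.array([[uv]],float),p["mtx"],p["dist_coeffs"])[0,0]
    T=p["pose"];d=T[:3,:3]@np.array([u[0],-u[1],-1]);o=T[:3,3]
    return o+d*(z-o[2])/d[2]
def proj(n,P):
    p=cams.camera_params(n);T=p["pose"];c=(np.atleast_2d(P)-T[:3,3])@T[:3,:3]
    c=c*[1,-1,-1];return cv2.projectPoints(c,np.zeros(3),np.zeros(3),p["mtx"],p["dist_coeffs"])[0][:,0]
E
python3 - <<'E'
from h import *
im=cv2.imread("pics/top0.png")
cv2.imwrite("pics/crop0.png",cv2.resize(im[190:340,240:400],None,fx=5,fy=4*1.25/1.25*1.0,interpolation=cv2.INTER_CUBIC))
hsv=cv2.cvtColor(im,cv2.COLOR_BGR2HSV)
def comps(lo,hi,img=hsv,off=(0,0)):
    m=cv2.inRange(img,lo,hi);n,l,s,c=cv2.connectedComponentsWithStats(m)
    for i in range(1,n):
        if s[i,4]>12 and 240<c[i][0]<400 and 190<c[i][1]<300: 
            pts=np.argwhere(l==i)[:,::-1].astype(np.float32);print(s[i,4],c[i].round(1),cv2.minAreaRect(pts))
print("pink");comps((155,90,60),(179,255,255))
print("blue");comps((100,90,60),(125,255,255))
E
```

```text
pink
91 [321.1 244.9] ((321.052001953125, 245.33811950683594), (19.387290954589844, 4.713773250579834), 81.25383758544922)
211 [326.4 275.5] ((326.5, 275.5000305175781), (4.213691711425781, 50.15652084350586), 80.21759033203125)
blue
114 [314.9 206. ] ((314.5990905761719, 206.06971740722656), (1.884752869606018, 63.953102111816406), 80.13418579101562)
991 [260.5 243.8] ((262.0675354003906, 253.40542602539062), (71.51356506347656, 22.687061309814453), 80.53767395019531)
```

View pics/crop0.png

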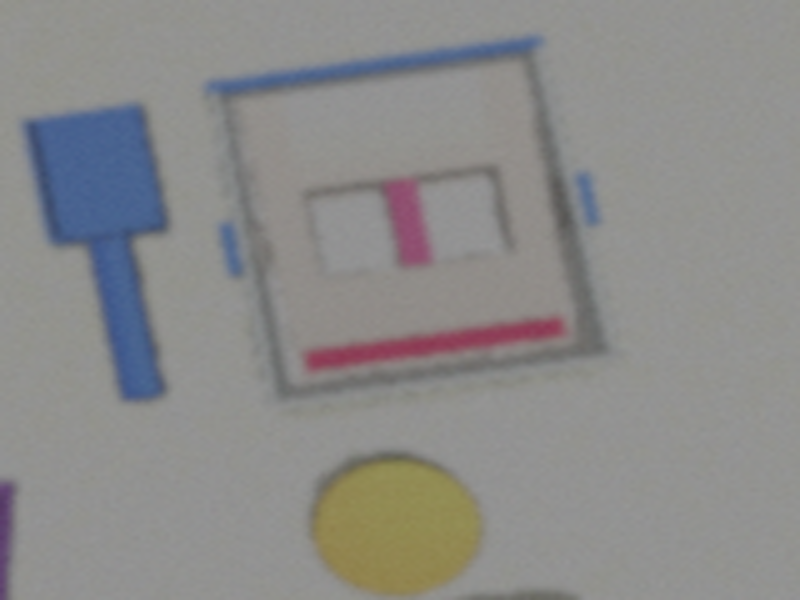

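The crop confirms it: a white wedge in the clear bin, with the blue edge at the top (front), the pink stripe at the bottom (back) and the grip bar at (321,245). Next I'll work out the pose.

Run:
```python
from h import *
from scipy.optimize import least_squares
im=cv2.imread("pics/top0.png");hsv=cv2.cvtColor(im,cv2.COLOR_BGR2HSV)
def comp(h,lo,hi,c0):
    m=cv2.inRange(h,lo,hi);n,l,s,c=cv2.connectedComponentsWithStats(m)
    return np.argwhere(l==l[tuple(np.array(c0)[::-1])])[:,::-1].astype(float) if l[tuple(np.array(c0)[::-1])] else None
for nm,c0,z,lo,hi in(("bar",(321,245),.047,(155,90,60),(179,255,255)),("stripe",(326,275),.023,(155,90,60),(179,255,255)),("lip",(315,206),.045,(100,90,60),(125,255,255))):
    p=comp(hsv,lo,hi,c0)
    w=np.array([ray("top",q,z)[:2] for q in p]);m=w.mean(0)
    _,s,v=np.linalg.svd(w-m);print(nm,m.round(4),"dir deg",np.degrees(np.arctan2(v[0,1],v[0,0])).round(2),np.ptp((w-m)@v[0]).round(4))
im=cv2.imread("pics/scene0.png");hsv=cv2.cvtColor(im,cv2.COLOR_BGR2HSV)
cv2.imwrite("pics/crop1.png",cv2.resize(im[190:300,240:400],None,fx=5,fy=5,interpolation=cv2.INTER_CUBIC))
for nm,uv,z in(("front hous",(240+590/5,190+200/4),.0),("L",(240+232/5,190+248/4),.02)):
    print(nm,ray("top",uv,.017).round(4))
print("tin",ray("top",(319.5,321),.048),"jar",ray("top",(328,125),.14),"fudge",ray("top",(390,150),.06),"scoop",ray("top",(272,240),.028))
```

```text
bar [ 0.5487 -0.048 ] dir deg -169.66 0.0428
stripe [ 0.4813 -0.061 ] dir deg -79.26 0.1127
lip [ 0.635 -0.033] dir deg 100.94 0.1417
front hous [ 0.5628 -0.1313  0.017 ]
L [0.5329 0.0304 0.017 ]
tin [ 0.38212236 -0.04734938  0.048     ] jar [ 0.78866607 -0.05863302  0.14      ] fudge [ 0.75927647 -0.19606969  0.06      ] scoop [0.55894608 0.0623938  0.028     ]
```

View pics/crop1.png

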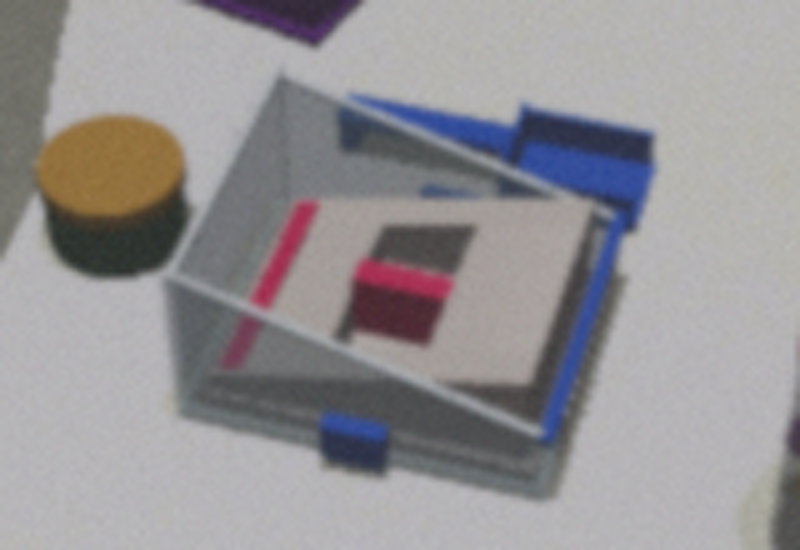

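Bin centre is about (0.5487, -0.049) with yaw about 10.7°. I'll turn the tool to align with the bin and travel above the bar with the fingers partly open (~36 mm), so they fit the wells.

>>> {"op": "jog_arm", "data": {
  "increments": [
    [[0.42, 0, 0, 0, 5.3], [0.42, 0, 0, 0, 5.3], [0.42, 23.3, -24.4, 5, 0], [0.42, 23.3, -24.4, 5, 0], [0.42, 23.3, -24.4, 5, 0], [0.42, 23.3, -24.4, 5, 0], [0.42, 23.3, -24.4, 5, 0], [0.42, 23.3, -24.4, 5, 0], [0.42, 23.3, -24.4, 5, 0], [0.42, 23.3, -24.4, 5, 0], [0.42, 23.3, -24.4, 5, 0], [0.42, 23.3, -24.4, 5, 0], [0.42, 23.3, -24.4, 5, 0], [0.42, 23.3, -24.4, 5, 0], [0.42, 23.3, -24.4, 5, 0], [0.42, 23.3, -24.4, 5, 0], [0.42, 23.3, -24.4, 5, 0], [0.42, 23.3, -24.4, 5, 0], [0.42, 0, 0, 0, 0], [0.42, 0, 0, 0, 0]]
  ],
  "grip_force": 60
}}

```text
clock: 2.37
eef_pos: [0.5124, -0.1043, 0.1761]
tcp_rot: [-0.0, 0.995, 0.096, -0.0]
force: [-0.6, -0.9, -0.5]
width: 0.0361
grasp_force: 0.0
```

```bash
cat >> h.py <<'E'
C=np.array([.5487,-.049]);A=np.radians(10.7)
def st():
    s=ctrl.read_state();q=s["tcp_rot"];yaw=2*np.arctan2(q[2],q[1])
    ex=np.array([np.cos(yaw),np.sin(yaw)]);ey=np.array([ex[1],-ex[0]]);d=C-s["eef_pos"][:2]
    print("t",round(s["clock"],2),"p",(s["eef_pos"]*1000).round(1),"yaw",np.degrees(yaw).round(2),"to C tool xy mm",(1000*d@ex).round(1),(1000*d@ey).round(1),"F",s["force"].round(1),"T",s["wrist_torque"].round(2),"w",round(s["width"],4),"g",round(s["grasp_force"],1),"q6",s["qpos"][5].round(2))
E
python3 - <<'E'
from h import *
st();print(ctrl.tip_extent)
a=ray("scene",(240+620/5,190+222/5),.045);b=ray("scene",(240+545/5,190+437/5),.045)
m=(a+b)/2;d=(a-b);print(a,b,m,np.degrees(np.arctan2(-d[0],d[1])))
print("bar",ray("scene",(240+405/5,190+280/5),.047))
# predicted lip/bar pix in crop
f=lambda x,y,z:np.r_[C+np.array([np.cos(A)*x-np.sin(A)*y,np.sin(A)*x+np.cos(A)*y]),z]
print((proj("scene",[f(.0875,.072,.045),f(.0875,-.072,.045),f(0,0,.047)])-[240,190])*5)
E
```

```text
t 2.37 p [ 512.4 -104.3  176.1] yaw 10.96 to C tool xy mm 46.1 -47.4 F [-0.6 -0.9 -0.5] T [-0.05  0.05 -0.01] w 0.0361 g 0.0 q6 1.05
0.025
[0.62595255 0.03530771 0.045     ] [ 0.65153197 -0.10580458  0.045     ] [ 0.63874226 -0.03524844  0.045     ] 10.27444001410724
bar [ 0.55201669 -0.05026514  0.047     ]
[[613.53972125 215.53597175]
 [540.11976093 430.71202119]
 [400.05985136 275.98187407]]
```

>>> {"op": "jog_arm", "data": {
  "increments": [
    [[0.42, 15.8, -15.5, 0, 0.3], [0.42, 15.8, -15.5, 0, 0], [0.42, 15.8, -15.4, 10, 0], [0.42, 0, 0, 20, 0], [0.42, 0, 0, 20, 0], [0.42, 0, 0, 20, 0], [0.42, 0, 0, 15, 0], [0.42, 0, 0, 10, 0], [0.42, 0, 0, 10, 0], [0.42, 0, 0, 8, 0], [0.42, 0, 0, 7, 0], [0.42, 0, 0, 7, 0], [0.42, 0, 0, 5, 0], [0.42, 0, 0, 3, 0], [0.42, 0, 0, 0, 0], [0.42, 0, 0, 0, 0]]
  ]
}}

```text
clock: 3.7
eef_pos: [0.5501, -0.0513, 0.0414]
tcp_rot: [-0.0, 0.996, 0.091, 0.0]
force: [-0.5, 0.1, 0.8]
width: 0.0357
grasp_force: 0.0
```

```bash
sed -i 's/C=np.array(.*/C=np.array([.5502,-.0497]);A=np.radians(10.65)/' h.py; python3 -c "
from h import *
st()"
```

```text
t 3.7 p [550.1 -51.3  41.4] yaw 10.47 to C tool xy mm 0.4 -1.5 F [-0.5  0.1  0.8] T [ 0.01 -0.05 -0.02] w 0.0357 g 0.0 q6 1.17
```

>>> {"op": "jog_arm", "data": {
  "increments": [
    [[0.42, 0, -1, 0, 0], [0, 0, 0, 0, 0], [0, 0, 0, 0, 0], [0, 0, 0, 0, 0], [0, 0, 0, 0, 0], [0, 0, 0, 0, 0], [0, 0, 0, 0, 0]]
  ]
}}

```text
clock: 4.28
eef_pos: [0.5501, -0.0503, 0.0418]
tcp_rot: [-0.0, 0.996, 0.091, 0.0]
force: [-0.6, 1.3, 5.6]
width: 0.0133
grasp_force: 59.8
```

```bash
python3 -c "
from h import *
st()"
```

```text
t 4.28 p [550.1 -50.3  41.8] yaw 10.46 to C tool xy mm 0.2 -0.5 F [-0.6  1.3  5.6] T [0.15 0.06 0.  ] w 0.0133 g 59.8 q6 1.17
```

>>> {"op": "jog_arm", "data": {
  "increments": [
    [[0, 0, 0, -1, 0], [0, 0, 0, -2, 0], [0, 0, 0, -2, 0], [0, 0, 0, -3, 0], [0, 0, 0, -3, 0], [0, 0, 0, -4, 0], [0, 0, 0, -5, 0], [0, 0, 0, -6, 0], [0, 0, 0, -8, 0], [0, 0, 0, -8, 0], [0, 0, 0, -8, 0], [0, 0, 0, -8, 0], [0, 0, 0, -10, 0], [0, 0, 0, -12, 0], [0, 0, 0, -15, 0], [0, 0, 0, -15, 0], [0, 0, 0, -15, 0], [0, 0, 0, -15, 0], [0, 0, 0, 0, 0], [0, 0, 0, 0, 0]]
  ]
}}

```text
clock: 5.95
eef_pos: [0.5504, -0.0505, 0.1824]
tcp_rot: [0.0, 0.996, 0.091, 0.001]
force: [-0.2, 0.3, -3.3]
width: 0.013
grasp_force: 60.5
```

```bash
python3 -c "
from h import *
st()
im=cams.grab_frame('scene');cv2.imwrite('pics/lift.png',im)"
```

```text
t 5.95 p [550.4 -50.5 182.4] yaw 10.46 to C tool xy mm -0.1 -0.8 F [-0.2  0.3 -3.3] T [-0.04  0.05 -0.05] w 0.013 g 60.5 q6 1.17
```

View pics/lift.png

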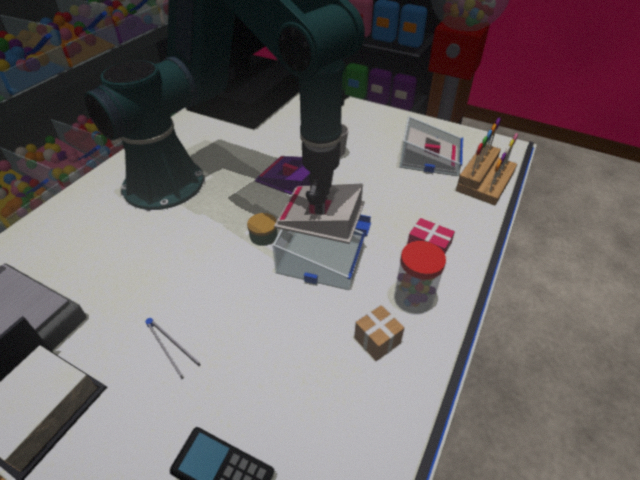

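The wedge hangs clear and level over the empty bin: it sits around (320,205), the bin around (320,255). Now the half turn.

>>> {"op": "jog_arm", "data": {
  "increments": [
    [[0, 0, 0, 0, -4], [0, 0, 0, 0, -7], [0, 0, 0, 0, -7], [0, 0, 0, 0, -7], [0, 0, 0, 0, -7], [0, 0, 0, 0, -7], [0, 0, 0, 0, -7], [0, 0, 0, 0, -7], [0, 0, 0, 0, -7], [0, 0, 0, 0, -7], [0, 0, 0, 0, -7], [0, 0, 0, 0, -7], [0, 0, 0, 0, -7], [0, 0, 0, 0, -7], [0, 0, 0, 0, -7], [0, 0, 0, 0, -7], [0, 0, 0, 0, -7], [0, 0, 0, 0, -7], [0, 0, 0, 0, -7], [0, 0, 0, 0, -7]]
  ]
}}

```text
clock: 7.67
eef_pos: [0.5488, -0.0501, 0.1799]
tcp_rot: [-0.001, 0.277, 0.961, -0.0]
force: [-0.9, 0.7, -2.5]
width: 0.0132
grasp_force: 60.3
```

>>> {"op": "jog_arm", "data": {
  "increments": [
    [[0, 0, 0, 0, -7], [0, 0, 0, 0, -7], [0, 0, 0, 0, -7], [0, 0, 0, 0, -7], [0, 0, 0, 0, -7], [0, 0, 0, 0, -5], [0, 0, 0, 0, -3], [0, 0, 0, 0, 0], [0, 0, 0, 0, 0], [0, 0, 0, 0, 0]]
  ]
}}

```text
clock: 8.5
eef_pos: [0.5493, -0.0502, 0.1806]
tcp_rot: [-0.001, -0.09, 0.996, 0.0]
force: [-0.4, -0.0, -3.2]
width: 0.0133
grasp_force: 60.4
```

Run:
```python
from h import *
st()
im=cams.grab_frame('scene');cv2.imwrite('pics/turn.png',cv2.resize(im[130:310,220:420],None,fx=3.3,fy=3.3,interpolation=cv2.INTER_CUBIC))
```

```text
t 8.5 p [549.3 -50.2 180.6] yaw 190.36 to C tool xy mm -0.9 0.4 F [-0.4 -0.  -3.2] T [-0.02  0.   -0.  ] w 0.0133 g 60.4 q6 -1.97
```

View pics/turn.png

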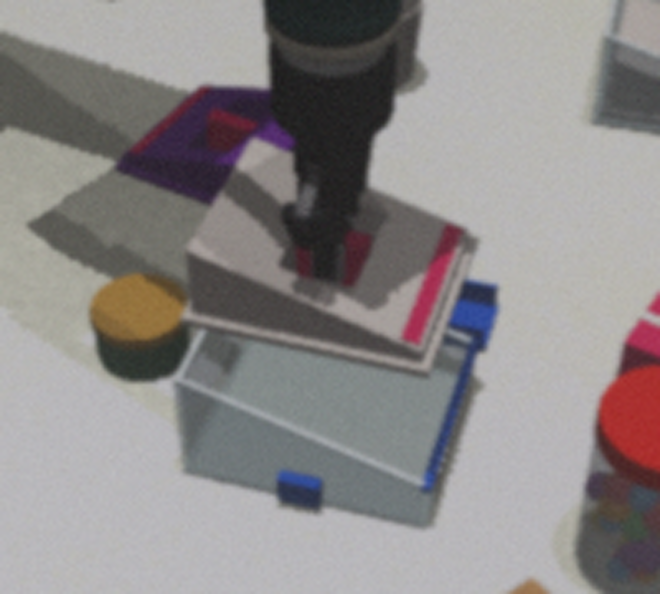

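The wedge is now turned: its pink low end, at (435,285) in the crop, is over the blue edge at (450,415). I'll check the x-alignment of stripe against lip in both cameras.

Run:
```python
from h import *
ex=np.array([np.cos(A),np.sin(A)]);ey=np.array([-ex[1],ex[0]])
def cm(im,lo,hi,pred,r=45,minn=25):
    m=cv2.inRange(cv2.cvtColor(im,cv2.COLOR_BGR2HSV),lo,hi);n,l,s,c=cv2.connectedComponentsWithStats(m,connectivity=8)
    return [(i,s[i,4],c[i].round(1),np.argwhere(l==i)[:,::-1].astype(float)) for i in range(1,n) if s[i,4]>minn and np.hypot(*(c[i]-pred))<r]
pink=((155,90,60),(179,255,255))
s=ctrl.read_state();P=s["eef_pos"];zs=P[2]-.0418+.0225
for n in("top","scene"):
    i0=cv2.imread(f"pics/{n}0.png");i1=cams.grab_frame(n)
    S0=np.r_[C-.0695*ex,.0225];S1=np.r_[P[:2]+.0695*ex,zs]
    for tag,im,S in(("home",i0,S0),("now",i1,S1)):
        pr=proj(n,S)[0]
        for i,a,c,pts in cm(im,*pink,pr,30):
            w=np.array([ray(n,q,S[2])[:2] for q in pts])-C
            x,y=w@ex,w@ey;print(n,tag,a,c,"x",x.mean().round(4),"y mid",((y.min()+y.max())/2).round(4),np.ptp(y).round(4),"slope deg",np.degrees(np.polyfit(y,x,1)[0]).round(2))
print("P rel",((P[:2]-C)@ex).round(4),((P[:2]-C)@ey).round(4))
```

```text
top home 211 [326.4 275.5] x -0.0698 y mid 0.0014 0.1127 slope deg -0.09
scene home 95 [296.4 240. ] x -0.0697 y mid 0.0235 0.0767 slope deg -0.36
scene home 227 [319.  249.2] x -0.0068 y mid 0.0094 0.044 slope deg -7.08
scene home 26 [287.7 258.2] x -0.0695 y mid -0.0396 0.0278 slope deg 0.15
scene now 198 [350.5 215.9] x 0.0686 y mid 0.0017 0.1176 slope deg -0.17
scene now 82 [327.3 206.5] x 0.0119 y mid 0.0096 0.0509 slope deg -9.3
P rel -0.0008 -0.0004
```

>>> {"op": "jog_arm", "data": {
  "increments": [
    [[0, -3.5, 0, 0, -0.1], [0, 0, 0, 5, 0], [0, 0, 0, 8, 0], [0, 0, 0, 8, 0], [0, 0, 0, 8, 0], [0, 0, 0, 7, 0], [0, 0, 0, 5, 0], [0, 0, 0, 2, 0], [0, 0, 0, 2, 0], [0, 0, 0, 2, 0], [0, 0, 0, 1, 0], [0, 0, 0, 1, 0], [0, 0, 0, 1, 0], [0, 0, 0, 0, 0]]
  ]
}}

```text
clock: 9.82
eef_pos: [0.5533, -0.0497, 0.1313]
tcp_rot: [0.0, -0.092, 0.996, 0.0]
force: [-0.2, 0.1, -2.4]
width: 0.0133
grasp_force: 60.4
```

```bash
python3 -c "
from h import *
st()"
```

```text
t 9.82 p [553.3 -49.7 131.3] yaw 190.56 to C tool xy mm 3.0 0.6 F [-0.2  0.1 -2.4] T [0.02 0.05 0.04] w 0.0133 g 60.4 q6 -1.97
```

>>> {"op": "jog_arm", "data": {
  "increments": [
    [[0, 0, 0, 1.5, 0], [0, 0, 0, 1.5, 0], [0, 0, 0, 1.5, 0], [0, 0, 0, 1.5, 0], [0, 0, 0, 2, 0], [0, 0, 0, 2, 0], [0, 0, 0, 2, 0], [0, 0, 0, 2, 0], [0, 0, 0, 2, 0], [0, 0, 0, 2, 0], [0, 0, 0, 2, 0], [0, 0, 0, 2, 0], [0, 0, 0, 2, 0], [0, 0, 0, 0, 0]]
  ]
}}

```text
clock: 10.98
eef_pos: [0.553, -0.0496, 0.1069]
tcp_rot: [-0.0, -0.092, 0.996, 0.0]
force: [-0.3, -0.1, -2.6]
width: 0.013
grasp_force: 60.4
```

```bash
python3 -c "
from h import *
st()"
```

```text
t 10.98 p [553.  -49.6 106.9] yaw 190.56 to C tool xy mm 2.7 0.5 F [-0.3 -0.1 -2.6] T [ 0.05  0.   -0.03] w 0.013 g 60.4 q6 -1.97
```

Inside the side walls with no contact. Now I'll probe the back wall (tool +x).

>>> {"op": "jog_arm", "data": {
  "increments": [
    [[0, 1, 0, 0, 0], [0, 1, 0, 0, 0], [0, 0, 0, 0, 0]]
  ]
}}

```text
clock: 11.23
eef_pos: [0.551, -0.0501, 0.1074]
tcp_rot: [-0.0, -0.092, 0.996, 0.0]
force: [-0.1, 0.6, -2.2]
width: 0.0132
grasp_force: 60.4
```

>>> {"op": "jog_arm", "data": {
  "increments": [
    [[0, 0.7, 0, 0, 0], [0, 0, 0, 0, 0]]
  ]
}}

```text
clock: 11.4
eef_pos: [0.5505, -0.0502, 0.1074]
tcp_rot: [0.0, -0.092, 0.996, 0.0]
force: [-0.8, -0.8, -3.2]
width: 0.013
grasp_force: 60.4
```

>>> {"op": "jog_arm", "data": {
  "increments": [
    [[0, 0.7, 0, 0, 0], [0, 0, 0, 0, 0]]
  ]
}}

```text
clock: 11.57
eef_pos: [0.5498, -0.0503, 0.1073]
tcp_rot: [-0.0, -0.092, 0.996, 0.0]
force: [0.5, 0.7, -2.8]
width: 0.0131
grasp_force: 60.4
```

>>> {"op": "jog_arm", "data": {
  "increments": [
    [[0, 0.7, 0, 0, 0], [0, 0, 0, 0, 0]]
  ]
}}

```text
clock: 11.73
eef_pos: [0.5491, -0.0505, 0.1073]
tcp_rot: [-0.0, -0.092, 0.996, 0.0]
force: [-0.1, -0.4, -3.6]
width: 0.0131
grasp_force: 60.4
```

>>> {"op": "jog_arm", "data": {
  "increments": [
    [[0, 0.7, 0, 0, 0], [0, 0, 0, 0, 0]]
  ]
}}

```text
clock: 11.9
eef_pos: [0.5483, -0.0505, 0.1073]
tcp_rot: [-0.0, -0.092, 0.996, 0.0]
force: [0.0, -0.3, -2.4]
width: 0.013
grasp_force: 60.4
```

>>> {"op": "jog_arm", "data": {
  "increments": [
    [[0, 0.7, 0, 0, 0], [0, 0, 0, 0, 0]]
  ]
}}

```text
clock: 12.07
eef_pos: [0.5477, -0.0507, 0.1073]
tcp_rot: [-0.0, -0.092, 0.996, 0.0]
force: [-0.4, -0.7, -2.7]
width: 0.013
grasp_force: 60.4
```

>>> {"op": "jog_arm", "data": {
  "increments": [
    [[0, 0.7, 0, 0, 0], [0, 0, 0, 0, 0]]
  ]
}}

```text
clock: 12.23
eef_pos: [0.5472, -0.0508, 0.1074]
tcp_rot: [0.0, -0.092, 0.996, 0.0]
force: [0.3, -0.3, -3.1]
width: 0.0134
grasp_force: 60.4
```

>>> {"op": "jog_arm", "data": {
  "increments": [
    [[0, 0.7, 0, 0, 0], [0, 0, 0, 0, 0]]
  ]
}}

```text
clock: 12.4
eef_pos: [0.547, -0.0509, 0.1075]
tcp_rot: [0.001, -0.092, 0.996, 0.0]
force: [1.6, 1.4, -3.0]
width: 0.013
grasp_force: 60.4
```

>>> {"op": "jog_arm", "data": {
  "increments": [
    [[0, 0.7, 0, 0, 0], [0, 0, 0, 0, 0]]
  ]
}}

```text
clock: 12.57
eef_pos: [0.5469, -0.0509, 0.1077]
tcp_rot: [0.001, -0.092, 0.996, 0.0]
force: [4.2, 2.8, -2.5]
width: 0.0127
grasp_force: 60.4
```

>>> {"op": "jog_arm", "data": {
  "increments": [
    [[0, 0.7, 0, 0, 0], [0, 0, 0, 0, 0]]
  ]
}}

```text
clock: 12.73
eef_pos: [0.5468, -0.0509, 0.1079]
tcp_rot: [0.002, -0.092, 0.996, 0.0]
force: [5.2, 4.7, -2.4]
width: 0.0133
grasp_force: 60.4
```

```bash
python3 -c "
from h import *
st()"
```

```text
t 12.73 p [546.8 -50.9 107.9] yaw 190.54 to C tool xy mm -3.5 0.5 F [ 5.2  4.7 -2.4] T [ 0.84 -0.95  0.11] w 0.0133 g 60.4 q6 -1.98
```

>>> {"op": "jog_arm", "data": {
  "increments": [
    [[0, -1.6, 0, 0, 0], [0, -1.5, 0, 0, 0], [0, 0, 0, 2, 0], [0, 0, 0, 2, 0], [0, 0, 0, 2, 0], [0, 0, 0, 2, 0], [0, 0, 0, 2, 0], [0, 0, 0, 2, 0], [0, 0, 0, 0, 0], [0, 0, 0, 0, 0]]
  ]
}}

```text
clock: 13.57
eef_pos: [0.5479, -0.0506, 0.0951]
tcp_rot: [-0.0, -0.092, 0.996, 0.0]
force: [0.2, 0.5, -2.6]
width: 0.0129
grasp_force: 60.4
```

```bash
python3 -c "
from h import *
st()"
```

```text
t 13.57 p [547.9 -50.6  95.1] yaw 190.56 to C tool xy mm -2.4 0.5 F [ 0.2  0.5 -2.6] T [-0.   -0.02 -0.02] w 0.0129 g 60.4 q6 -1.97
```

>>> {"op": "jog_arm", "data": {
  "increments": [
    [[0, 0, -0.7, 0, 0], [0, 0, 0, 0, 0]]
  ]
}}

```text
clock: 13.73
eef_pos: [0.5483, -0.0513, 0.0954]
tcp_rot: [-0.0, -0.092, 0.996, 0.0]
force: [-0.5, 0.2, -2.6]
width: 0.0131
grasp_force: 60.3
```

>>> {"op": "jog_arm", "data": {
  "increments": [
    [[0, 0, -0.7, 0, 0], [0, 0, 0, 0, 0]]
  ]
}}

```text
clock: 13.9
eef_pos: [0.5482, -0.0515, 0.0954]
tcp_rot: [-0.0, -0.092, 0.996, 0.001]
force: [-0.2, 4.3, -2.1]
width: 0.0129
grasp_force: 60.5
```

```bash
python3 -c "
from h import *
st()"
```

```text
t 13.9 p [548.2 -51.5  95.4] yaw 190.55 to C tool xy mm -2.3 1.4 F [-0.2  4.3 -2.1] T [0.56 0.12 0.13] w 0.0129 g 60.5 q6 -1.98
```

>>> {"op": "jog_arm", "data": {
  "increments": [
    [[0, 0, 1.9, 0, 0], [0, 0, 1, 0, 0], [0, 0, 0, 0, 0]]
  ]
}}

```text
clock: 14.15
eef_pos: [0.5479, -0.0492, 0.0954]
tcp_rot: [0.0, -0.092, 0.996, -0.0]
force: [0.4, 0.6, -2.5]
width: 0.0126
grasp_force: 60.4
```

>>> {"op": "jog_arm", "data": {
  "increments": [
    [[0, 0, 0.7, 0, 0], [0, 0, 0, 0, 0]]
  ]
}}

```text
clock: 14.32
eef_pos: [0.548, -0.0487, 0.0954]
tcp_rot: [0.0, -0.092, 0.996, -0.0]
force: [0.0, -0.6, -2.5]
width: 0.0132
grasp_force: 60.4
```

>>> {"op": "jog_arm", "data": {
  "increments": [
    [[0, 0, 0.7, 0, 0], [0, 0, 0, 0, 0]]
  ]
}}

```text
clock: 14.48
eef_pos: [0.5481, -0.0484, 0.0955]
tcp_rot: [0.0, -0.092, 0.996, -0.001]
force: [0.9, -3.1, -2.5]
width: 0.0127
grasp_force: 60.4
```

```bash
python3 -c "
from h import *
st()"
```

```text
t 14.48 p [548.1 -48.4  95.5] yaw 190.6 to C tool xy mm -1.8 -1.7 F [ 0.9 -3.1 -2.5] T [-0.62 -0.11  0.23] w 0.0127 g 60.4 q6 -1.97
```

>>> {"op": "jog_arm", "data": {
  "increments": [
    [[0, 0, -2.1, 0, 0], [0, 0, 0, 3, 0], [0, 0, 0, 3, 0], [0, 0, 0, 3, 0], [0, 0, 0, 2, 0], [0, 0, 0, 1, 0], [0, 0, 0, 1, 0], [0, 0, 0, 1, 0], [0, 0, 0, 1, 0], [0, 0, 0, 0, 0]]
  ]
}}

```text
clock: 15.32
eef_pos: [0.5479, -0.0498, 0.0802]
tcp_rot: [-0.0, -0.092, 0.996, 0.0]
force: [0.4, 0.7, -3.5]
width: 0.0131
grasp_force: 60.4
```

>>> {"op": "jog_arm", "data": {
  "increments": [
    [[0, 0, 0, 1, 0], [0, 0, 0, 1, 0], [0, 0, 0, 1, 0], [0, 0, 0, 1, 0], [0, 0, 0, 1, 0], [0, 0, 0, 0, 0]]
  ]
}}

```text
clock: 15.82
eef_pos: [0.5478, -0.0498, 0.0751]
tcp_rot: [-0.0, -0.092, 0.996, 0.0]
force: [0.1, -0.2, -3.3]
width: 0.0133
grasp_force: 60.4
```

```bash
python3 -c "
from h import *
st()"
```

```text
t 15.82 p [547.8 -49.8  75.1] yaw 190.56 to C tool xy mm -2.3 -0.3 F [ 0.1 -0.2 -3.3] T [ 0.02 -0.02  0.02] w 0.0133 g 60.4 q6 -1.97
```

The wedge is past the front lip without touching. Lowering to the catches.

>>> {"op": "jog_arm", "data": {
  "increments": [
    [[0, 0, 0, 2, 0], [0, 0, 0, 2, 0], [0, 0, 0, 2, 0], [0, 0, 0, 2, 0], [0, 0, 0, 2, 0], [0, 0, 0, 1, 0], [0, 0, 0, 1, 0], [0, 0, 0, 1, 0], [0, 0, 0, 1, 0], [0, 0, 0, 0, 0]]
  ]
}}

```text
clock: 16.65
eef_pos: [0.5479, -0.0498, 0.0611]
tcp_rot: [-0.0, -0.092, 0.996, 0.0]
force: [0.5, 0.6, -2.5]
width: 0.0131
grasp_force: 60.4
```

>>> {"op": "jog_arm", "data": {
  "increments": [
    [[0, 0, 0, 1, 0], [0, 0, 0, 1, 0], [0, 0, 0, 1, 0], [0, 0, 0, 1, 0], [0, 0, 0, 0, 0]]
  ]
}}

```text
clock: 17.07
eef_pos: [0.5484, -0.05, 0.0578]
tcp_rot: [0.0, -0.092, 0.996, -0.0]
force: [-1.0, -0.9, 1.9]
width: 0.0133
grasp_force: 61.2
```

>>> {"op": "jog_arm", "data": {
  "increments": [
    [[0, 0, 0, 1, 0], [0, 0, 0, 1, 0], [0, 0, 0, 1, 0], [0, 0, 0, 1, 0], [0, 0, 0, 0, 0]]
  ]
}}

```text
clock: 17.48
eef_pos: [0.5488, -0.0499, 0.0536]
tcp_rot: [0.001, -0.092, 0.996, -0.0]
force: [0.2, 0.6, 0.6]
width: 0.013
grasp_force: 61.0
```

```bash
python3 -c "
from h import *
st()"
```

```text
t 17.48 p [548.8 -49.9  53.6] yaw 190.55 to C tool xy mm -1.4 -0.0 F [0.2 0.6 0.6] T [ 0.1  -0.23 -0.01] w 0.013 g 61.0 q6 -1.97
```

>>> {"op": "jog_arm", "data": {
  "increments": [
    [[0, 0, 0, 1, 0], [0, 0, 0, 1, 0], [0, 0, 0, 1, 0], [0, 0, 0, 1, 0], [0, 0, 0, 1, 0], [0, 0, 0, 1, 0], [0, 0, 0, 0, 0]]
  ]
}}

```text
clock: 18.07
eef_pos: [0.5477, -0.0498, 0.0468]
tcp_rot: [-0.0, -0.092, 0.996, 0.0]
force: [2.0, -0.0, -4.3]
width: 0.0133
grasp_force: 60.2
```

>>> {"op": "jog_arm", "data": {
  "increments": [
    [[0, 0, 0, 1, 0], [0, 0, 0, 1, 0], [0, 0, 0, 1, 0], [0, 0, 0, 1, 0], [0, 0, 0, 1, 0], [0, 0, 0, 0, 0]]
  ]
}}

```text
clock: 18.57
eef_pos: [0.5474, -0.0497, 0.042]
tcp_rot: [-0.001, -0.092, 0.996, 0.0]
force: [0.1, 0.0, -2.6]
width: 0.013
grasp_force: 60.4
```

```bash
python3 -c "
from h import *
st()"
```

```text
t 18.57 p [547.4 -49.7  42. ] yaw 190.55 to C tool xy mm -2.7 -0.5 F [ 0.1  0.  -2.6] T [-0.02 -0.04 -0.02] w 0.013 g 60.4 q6 -1.97
```

Not on the floor yet: the weight is still carried. I'll press a little further.

>>> {"op": "jog_arm", "data": {
  "increments": [
    [[0, 0, 0, 0.7, 0], [0, 0, 0, 0.7, 0], [0, 0, 0, 0, 0]]
  ]
}}

```text
clock: 18.82
eef_pos: [0.5477, -0.0497, 0.0418]
tcp_rot: [-0.0, -0.092, 0.996, 0.0]
force: [-2.0, 0.2, 6.8]
width: 0.0135
grasp_force: 61.9
```

>>> {"op": "jog_arm", "data": {
  "increments": [
    [[0, 0, 0, 0.7, 0], [0, 0, 0, 0.7, 0], [0, 0, 0, 0, 0]]
  ]
}}

```text
clock: 19.07
eef_pos: [0.5477, -0.0497, 0.0418]
tcp_rot: [0.0, -0.092, 0.996, 0.0]
force: [-6.6, 1.4, 23.3]
width: 0.0133
grasp_force: 64.2
```

```bash
python3 -c "
from h import *
st()"
```

```text
t 19.07 p [547.7 -49.7  41.8] yaw 190.57 to C tool xy mm -2.5 -0.5 F [-6.6  1.4 23.3] T [ 0.2   1.11 -0.03] w 0.0133 g 64.2 q6 -1.97
```

Home, at the same TCP height as at pick-up, with a firm floor reaction. Now relieve, release and retreat.

>>> {"op": "jog_arm", "data": {
  "increments": [
    [[0, 0, 0, -1, 0], [0, 0, 0, -0.8, 0], [0.42, 0, 0, 0, 0], [0.42, 0, 0, 0, 0], [0.42, 0, 0, 0, 0], [0.42, 0, 0, 0, 0], [0.42, 0, 0, -3, 0], [0.42, 0, 0, -5, 0], [0.42, 0, 0, -8, 0], [0.42, 0, 0, -12, 0], [0.42, 0, 0, -20, 0], [0.42, 0, 0, -25, 0], [0.42, 0, 0, -30, 0], [0.42, 0, 0, -30, 0], [0.42, 0, 0, -30, 0], [0.42, 0, 0, -30, 0], [0.42, 0, 0, 0, 0], [0.42, 0, 0, 0, 0]]
  ]
}}

```text
clock: 20.57
eef_pos: [0.5494, -0.0502, 0.2372]
tcp_rot: [0.003, -0.092, 0.996, -0.001]
force: [0.3, -0.4, -1.3]
width: 0.0359
grasp_force: 0.0
```

Run:
```python
from h import *
st()
im=cams.grab_frame('scene');cv2.imwrite('pics/end.png',cv2.resize(im[180:310,240:400],None,fx=4.5,fy=4.5,interpolation=cv2.INTER_CUBIC))
```

```text
t 20.57 p [549.4 -50.2 237.2] yaw 190.56 to C tool xy mm -0.9 0.3 F [ 0.3 -0.4 -1.3] T [-0.    0.01  0.01] w 0.0359 g 0.0 q6 -1.97
```

View pics/end.png

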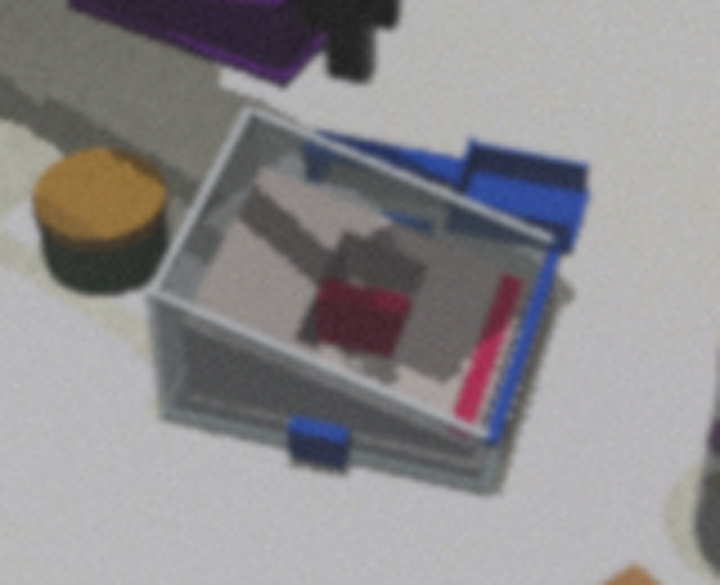

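The wedge sits flat in the bin with its pink low end (490,350) against the blue front edge (520,340). It is released and the arm is clear, so I'm handing in.

```bash
python3 -c "
from workcell import ctrl
print(ctrl.job_done())"
```

```text
the job is handed in; nothing more can be done
None
```

The false bottom is turned round and back in the bin, fully home and sloping down to the blue-edged front. It is released and the job is handed in at about 20.6 s; the hand-in returned no verdict.

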